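# Measure the bay on the record shelf with a spring tape and lock it

## Task

Measure the bay on the pine plank: hook the tape measure's steel end over the plank's open end, draw the case back along the plank, lined up with it, until its back is up against the dark cross batten, then press the red lock button fully down. Leave the tape standing there, still hooked, drawn out and locked, and leave the other things on the shelf and table where they are.

Things in the scene. Friction and masses are not known exactly. Their poses are not given: they have to be found in the camera images.
- tape: yellow tape measure with black trim, upright: case 75 long (its x) x 36 wide (its y) x 58 mm high, about 0.4 kg. Origin: centre of its underside; x points out of the mouth to the hook, z up. Starts on a notebook, hook hanging free over the edge. A light spring (about 1 N) pulls the blade in; on wood the case's weight holds against it when let go. Grip across the 36 mm.
- tape_blade: the flat yellow blade with the hook at its end: 21 mm wide, underside 3 mm above the case's underside, can be drawn out 110 mm. Its origin is the tape's origin shifted along x by the length drawn out.
- tape_hook (a point): the steel hook at the blade's end: a tongue 20 mm wide and 3 mm thick that hangs 9 mm below the case's underside. The point is the middle of the hanging part, on the face towards the case, 4 mm below the case's underside; with the blade fully in it lies at x = 38.5 mm from the tape's origin. Axes as the tape's.
- tape_back (a point): middle of the case's flat back face (x = -37.5 mm from the tape's origin), 7 mm above its underside. Axes as the tape's.
- tape_lock (a joint): travel of the red lock button in m: 0 = up (free, as at the start), 0.006 = fully down; it takes about 4 to 6 N and stays down by itself; a notched catch then keeps the blade from springing back in.
- tape_lock_top (a point): middle of the top face of the red lock button (24 x 20 mm, standing 8 mm proud of the case's top) : 16 mm ahead of the tape's origin towards the hook and 66 mm above its underside while up. It moves straight down when pressed.
- plank: fixed pine plank lying on the table, 400 long (its x) x 120 wide (its y) x 18 mm thick. Origin: centre of its underside. Its +x end is the open end where the tape is hooked; the bay is the clear stretch between that end and the batten.
- plank_end (a point): middle of the top edge of the plank's open end (x = 200 mm, z = 18 mm in the plank's frame). Axes as the plank's: x points outwards off the end, z up.
- batten: fixed dark wooden strip across the plank, 12 thick (its x) x 110 long (its y) x 14 mm high, standing on the plank's top. Origin: centre of its underside, axes as the plank's. It lies 120 to 170 mm from the open end, differently each time.
- batten_face (a point): middle of the batten's face towards the open end, 7 mm above the plank's top. Axes as the plank's.
- notebook: blue closed notebook 90 (its x) x 140 (its y) x 16 mm under the tape at the start. Origin: centre of its underside.
- bookend_a: bystander: bent steel bookend, base 80 x 90 mm, upright plate 120 mm high, standing on the plank behind the batten. Origin: centre of its underside.
- bookend_b: bystander: the same kind of bookend, standing on the table.
- gauge: bystander: black plastic stylus gauge, 85 x 22 x 16 mm, lying on the table. Origin: centre of its underside.
- coaster: bystander: round cork coaster, 94 mm across, 6 mm thick. Origin: centre of its underside.
- remote: bystander: small wooden speaker remote with a rubber button, 110 x 42 x 19 mm. Origin: centre of its underside.
Things that resemble listed ones, but are neither listed nor needed, are in the scene too. Of the things like the tape, leave any that is turquoise; of the rest the larger one is meant.

How it is judged:
By the outcome, as a careful person would: the job done as asked, in the order asked, and still so for the second after the job is handed in, with the robot touching nothing.
It also fails if it takes over 48 s, if anything falls off the work surface, if the arm or the gripper's body presses on something with over 40 N, if the wrist force passes 120 N, or if a joint passes its speed limit or range.

## Robot

A 6-joint arm with a two-finger parallel gripper is mounted at the origin on the work surface. World frame = base frame: x ahead of the robot, y to its left, z up, the work surface at z = 0. Lengths are in m, angles in rad, forces in N, time in s.
With the tool pointing down it reaches from about 0.325 to 0.85 m from the base axis. Payload 4.4 kg.
Tool frame: the origin (TCP) lies at the centre of the arm's flange, where the gripper is bolted on; the fingertips stand 199 mm ahead of it and the grasp point (between the pads) lies 180 mm ahead of it (robot.tcp_to_grasp is the z of the grasp point in the tool frame, in m); z points along the fingers, y is the direction in which the jaws open and shut (so a half turn about z gives the same grasp; the last joint's range is limited). The gripper opens to 94 mm and grips with 3 to 60 N. Pads are 16 mm wide; open, the fingers measure 119 mm over their backs; the gripper's body (75 mm by 177 mm) begins 78 mm behind the grasp point.
Start: joints at [-0.15, 0.207, 1.542, -0, 1.393, -0.15], TCP at [0.575, -0, 0.405] pointing down, gripper open.
Joint ranges: [-2.73, 2.73], [-0.86, 2.22], [0.23, 2.46], [-1.11, 4.25], [0.08, 2.63], [-2.82, 2.82]. Speed limits (rad/s): [2.79, 2.79, 3.14, 3.14, 3.14, 3.14].

## Interface

Orientations are given as a 3x3 rotation matrix whose columns are the frame's x, y, z axes.
In Python, from workcell import robot, optics, workorder gives the robot as it stands. The module is installed in compiled form; this text tells all that it offers.
- The arm moves only by the shell command python3 -m jog 'ROWS' [FORCE]. ROWS is text: rows parted by semicolons, each of 7 numbers parted by spaces: the shift along the tool's x, y, z in mm, then the turn, a rotation vector about the tool's x, y, z in degrees, then the closure in counts, from 0 (fully open) to 255 (shut). A call has 1 to 12 rows; each row is the pose to reach, as a shift and turn from the pose commanded when the call began, along the tool's axes at that moment; what a row does not reach only later rows make up. A row lasts 1/12 s, in which the tool goes at most 41.7 mm and 7.16 degrees, less where a joint would pass 70% of its speed; a pose out of reach is approached as far as the arm can. A call with a gripper value outside its range is refused whole. The fingers move at their own pace and stop on an object; FORCE is the grip in N (left out, the last holds). Time passes only in rows, so rows that repeat a pose let the fingers close. It gives the time, the measured TCP pose, the force and the opening at its end, in the units of the state.
- robot.state(): the state, without advancing time (a new reading comes with each control period).
- optics.read_camera(name): name is "scene" or "side" or "wrist"; returns a dict with "image" (480x640x3 uint8, blue, green, red), "intrinsics" (3x3 intrinsics, pixels), "R" (3x3) and "t" (3): a world point X has camera coordinates R X + t. Camera axes: x right, y down, z forward; pixel columns grow to the right and rows downward; lengths in m; the calibration is good to about 2 mm. The wrist camera is an equidistant fisheye: a pixel r from the principal point sees the ray r / f radians off the axis. A picture is of the moment at which its call begins. There is no depth.
- workorder.finish_job(): hands the job in, once; it reports no verdict.
The state is a dict: "time": time; "joint_positions": joint angles; "qvel": joint speeds; "joint_torque": joint torques, N m; "ee_pos": TCP position; "ee_rot": TCP orientation; "force": force on the tool from outside, world axes, zero at the start; "wrist_torque": the same for the moment, N m; "finger_gap": opening from 0.0 (shut) to 1.0 (fully open).
Only numpy, scipy, OpenCV 4.12 (cv2) and the standard library are available. Lean on these libraries where they do the work, as an engineer would, in place of code of your own. Each camera call takes 0.05 s, during which the arm holds its last target.

## Working session

There is one attempt and no reset: what is moved stays moved. The work goes in short steps, Python scripts to look and compute and a shell command to move; the robot and the scene stay as the last step left them, time stands still between calls to the robot, and variables do not carry over. Pictures are saved under pics/ and viewed, and the job is handed in when it is done.

```bash
mkdir -p pics; cat > h.py <<'E'
import numpy as np, cv2
from workcell import robot, optics, workorder
def snap(name,tag):
    c=optics.read_camera(name); cv2.imwrite(f'pics/{tag}.png',c['image']); np.savez(f'pics/{tag}.npz',K=c['intrinsics'],R=c['R'],t=c['t']); return c
def ray(tag,u,v,fish=False):
    d=np.load(f'pics/{tag}.npz');K,R,t=d['K'],d['R'],d['t']
    x=(u-K[0,2])/K[0,0]; y=(v-K[1,2])/K[1,1]
    if fish:
        r=np.hypot(x,y); s=np.sin(r)/r if r>1e-9 else 1; dd=np.array([x*s,y*s,np.cos(r)])
    else: dd=np.array([x,y,1.])
    return -R.T@t, R.T@dd
def at(tag,u,v,z,fish=False):
    o,d=ray(tag,u,v,fish); return o+d*(z-o[2])/d[2]
def tri(*obs):
    A=np.zeros((3,3));b=np.zeros(3)
    for o in obs:
        c,d=ray(*o); d=d/np.linalg.norm(d);P=np.eye(3)-np.outer(d,d);A+=P;b+=P@c
    return np.linalg.solve(A,b)
def proj(tag,X,fish=False):
    d=np.load(f'pics/{tag}.npz');K,R,t=d['K'],d['R'],d['t']
    p=R@np.asarray(X)+t
    if fish:
        r=np.hypot(p[0],p[1]);th=np.arctan2(r,p[2]);q=p[:2]/r*th
    else: q=p[:2]/p[2]
    return K[0,0]*q[0]+K[0,2],K[1,1]*q[1]+K[1,2]
E
python3 - <<'E'
from h import *
for n in ('scene','side','wrist'): 
    c=snap(n,n+'0'); print(n,-c['R'].T@c['t'],c['intrinsics'][0])
print(robot.state(), robot.tcp_to_grasp)
E
```

```text
scene [ 1.12528165 -0.61715428  0.98953805] [540.93840733   0.         320.55982956]
side [0.38359742 0.81598679 0.6957313 ] [471.68873147   0.         323.90789583]
wrist [0.57420675 0.084861   0.38355689] [371.64829954   0.         321.03412871]
{'time': 0.15, 'joint_positions': array([-1.50515867e-01,  2.07214614e-01,  1.54258285e+00, -5.69968102e-06,
        1.39351278e+00, -1.50506825e-01]), 'qvel': array([ 0.00081974, -0.00244256, -0.00598352, -0.00074828,  0.00071471,
        0.00174814]), 'joint_torque': array([ 1.45590316e-04, -3.71313965e+01, -2.81812102e+01,  6.98270788e-02,
        3.27237044e-02, -1.05386437e-04]), 'ee_pos': array([5.74728546e-01, 1.99217308e-05, 4.03783106e-01]), 'ee_rot': array([[ 8.24540466e-06,  9.99998557e-01, -1.69901646e-03],
       [ 9.99999968e-01, -7.81725797e-06,  2.52003277e-04],
       [ 2.51989632e-04, -1.69901849e-03, -9.99998525e-01]]), 'force': array([-0.08462656,  0.91075554, -0.03428665]), 'wrist_torque': array([ 0.00319108, -0.03964408, -0.02339358]), 'finger_gap': 1.000281721725034} 0.1804
```

View pics/scene0.png

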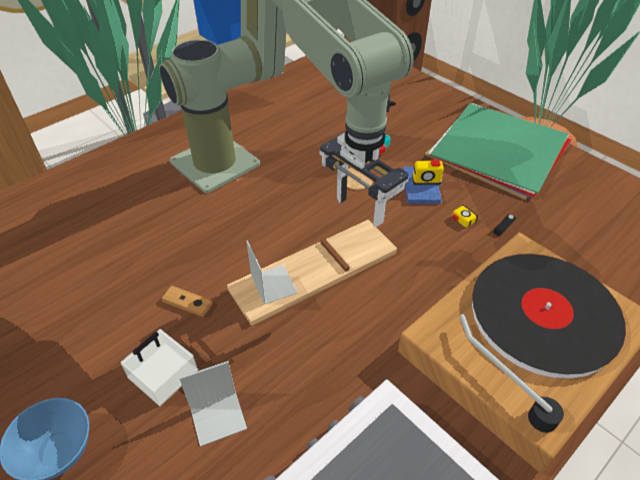

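View pics/side0.png

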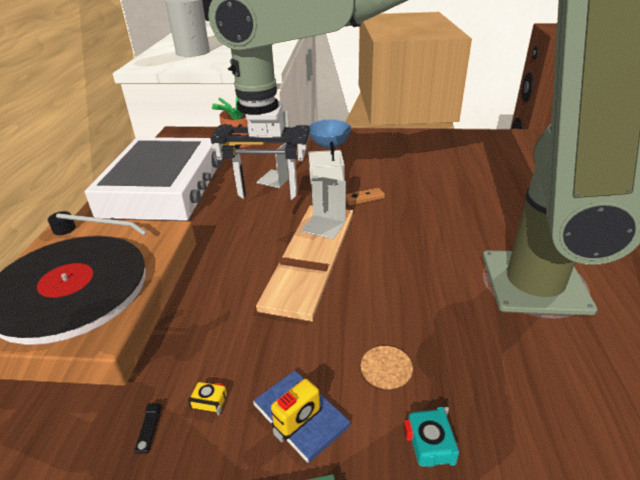

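View pics/wrist0.png

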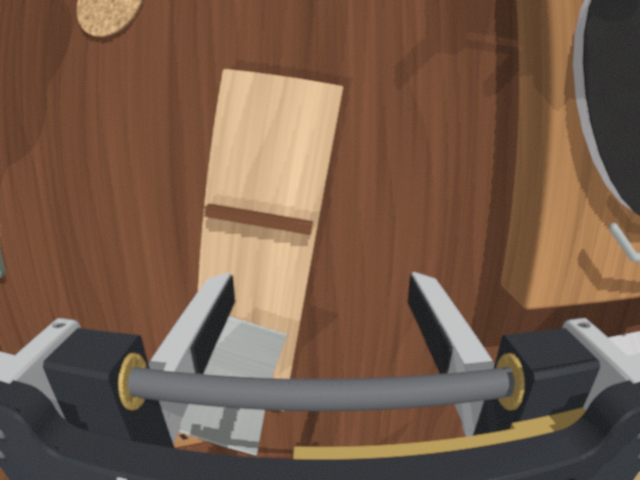

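The scene view shows the yellow tape on the notebook at about (427,172), and the plank's open end near (385,235). The side view has the tape at (296,408), the small yellow one at (208,398) and the turquoise one at (432,437). I'll enlarge these next.

```bash
python3 - <<'E'
import cv2
a=cv2.imread('pics/side0.png')[360:470,230:370]; cv2.imwrite('pics/c1.png',cv2.resize(a,None,fx=5.7,fy=5.4,interpolation=cv2.INTER_CUBIC))
a=cv2.imread('pics/side0.png')[190:330,240:380]; cv2.imwrite('pics/c2.png',cv2.resize(a,None,fx=4,fy=4,interpolation=cv2.INTER_CUBIC))
a=cv2.imread('pics/scene0.png')[150:215,395:475]; cv2.imwrite('pics/c3.png',cv2.resize(a,None,fx=8,fy=8,interpolation=cv2.INTER_CUBIC))
E
```

```text
(no output)
```

View pics/c1.png

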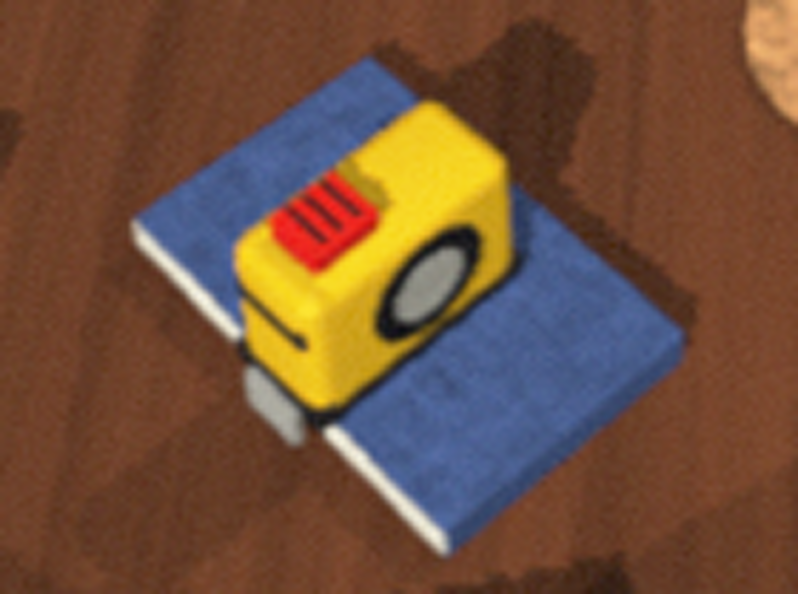

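View pics/c2.png

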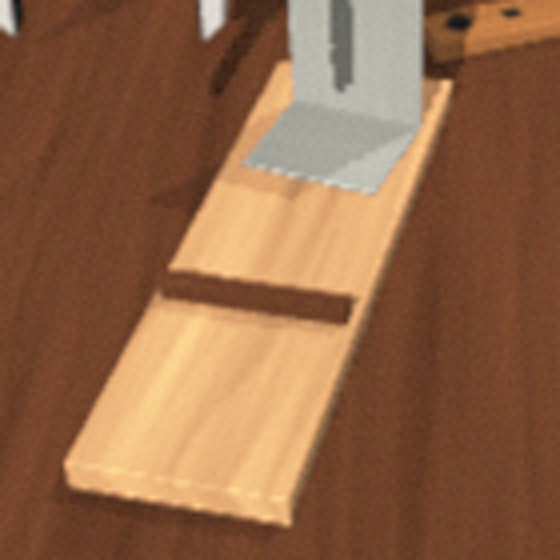

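View pics/c3.png

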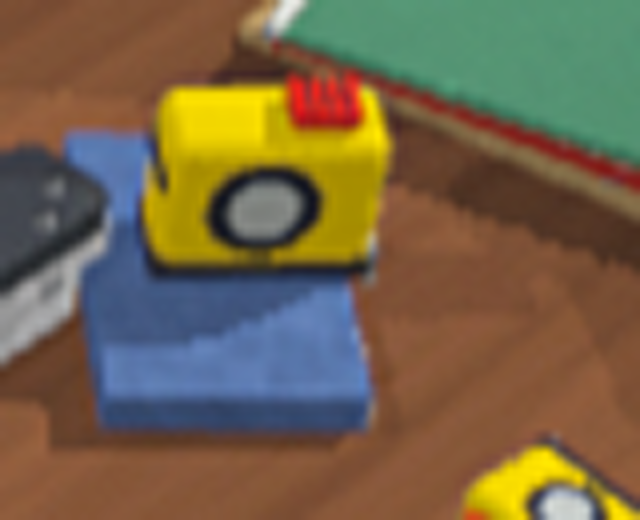

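```bash
python3 - <<'E'
from h import *
np.set_printoptions(precision=4,suppress=True)
f=lambda u,v,z:at('side0',230+u/5.7,360+v/5.4,z)
for n,q in dict(A=(135,225,.016),B=(370,58,.016),C=(683,338,.016),D=(445,545,.016),btn=(325,212,.082),fr=(320,422,.018),br=(518,265,.018)).items(): print(n,f(*q))
g=lambda u,v,z:at('side0',240+u/4,190+v/4,z)
for n,q in dict(EL=(68,466,.018),ER=(293,499,.018),FL=(283,62,.018),FR=(452,82,.018),BL=(163,294,.018),BR=(349,322,.018)).items(): print(n,g(*q))
for n,q in dict(EL=(223,69,.018),ER=(343,86,.018),BL=(207,205,.032),BR=(312,221,.032),SL=(205,214,.018)).items(): print('w',n,at('wrist0',*q,True))
h=lambda u,v,z:at('scene0',395+u/8,150+v/8,z)
for n,q in dict(btn=(325,92,.082),bbl=(150,270,.018),bbr=(372,270,.018)).items(): print('s',n,h(*q))
E
```

```text
A [0.5527 0.3495 0.016 ]
B [0.4919 0.2824 0.016 ]
C [0.3914 0.3782 0.016 ]
D [0.4514 0.4453 0.016 ]
btn [0.4866 0.3876 0.082 ]
fr [0.4889 0.4123 0.018 ]
br [0.4394 0.358  0.018 ]
EL [0.5899 0.1275 0.018 ]
ER [0.4722 0.1448 0.018 ]
FL [ 0.5182 -0.2666  0.018 ]
FR [ 0.4031 -0.246   0.018 ]
BL [ 0.5621 -0.0141  0.018 ]
BR [0.454  0.0056 0.018 ]
w EL [0.4768 0.1457 0.018 ]
w ER [0.5946 0.1249 0.018 ]
w BL [0.4595 0.0104 0.032 ]
w BR [ 0.5645 -0.0066  0.032 ]
w SL [ 0.452  -0.0022  0.018 ]
s btn [0.4913 0.3852 0.082 ]
s bbl [0.4679 0.3354 0.018 ]
s bbr [0.5194 0.3914 0.018 ]
```

```bash
python3 -m jog '34 -9 5 0 0 4 0;68 -18 10 0 0 8 0;102 -26 14 0 0 12 0;136 -35 18 0 0 16 0;170 -44 22 0 0 20 0;204 -53 27 0 0 24 0;238 -61 32 0 0 28 0;272 -70 36 0 0 32 0;306 -79 40 0 0 36 0;340 -88 45 0 0 40 0;374 -97 50 0 0 42.4 0;374 -97 50 0 0 42.4 0'; python3 - <<'E'
from h import *
snap('wrist','wrist1')
E
```

```text
time: 1.15
ee_pos: [0.4753, 0.3787, 0.3531]
ee_rot: [[0.671, 0.742, -0.003], [0.742, -0.671, 0.002], [-0.001, -0.003, -1.0]]
force: [-0.1, -0.6, -0.6]
finger_gap: 1.001
```

View pics/wrist1.png

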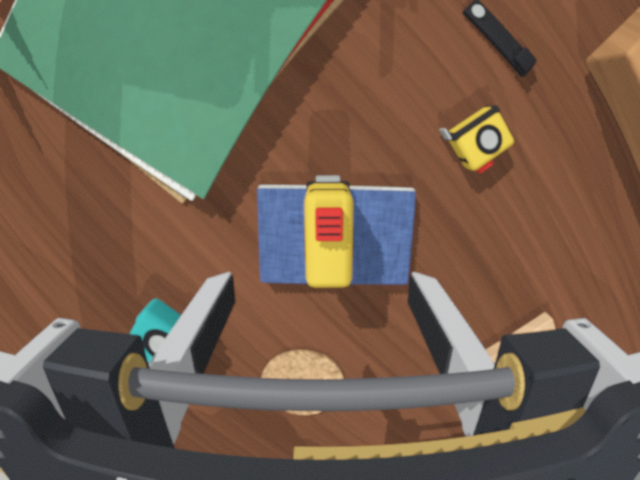

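The tape stands squarely in the wrist view. Its button is centred at (329,224) and its axis runs straight up the picture, with the hook at (328,179).

```bash
python3 - <<'E'
from h import *
np.set_printoptions(precision=4,suppress=True)
s=robot.state();print(s['ee_pos'],s['ee_rot'])
R=s['ee_rot'];g=s['ee_pos']+R[:,2]*.1804
A=lambda u,v,z:at('wrist1',u,v,z,True)
for n,q in dict(btn=(329.5,224,.082),back=(330,286,.072),hook=(328,178,.018),nl=(259,186,.016),nr=(414,189,.016),bl=(261,283,.016)).items():
    X=A(*q);print(n,X,'rel grasp in tool',(R.T@(X-g))*1000)
E
```

```text
[0.4763 0.3765 0.3534] [[ 0.6705  0.7419 -0.002 ]
 [ 0.7419 -0.6705 -0.0007]
 [-0.0019 -0.001  -1.    ]]
btn [0.4895 0.3882 0.082 ] rel grasp in tool [17.9896  2.2095 90.9278]
back [0.4552 0.3489 0.072 ] rel grasp in tool [-34.0831   3.119  101.0251]
hook [0.505  0.4057 0.018 ] rel grasp in tool [ 41.4917   2.0892 154.8838]
nl [0.456  0.4408 0.016 ] rel grasp in tool [ 34.6512 -57.8211 156.959 ]
nr [0.5552 0.3481 0.016 ] rel grasp in tool [ 32.4248  77.952  156.822 ]
bl [0.3925 0.3745 0.016 ] rel grasp in tool [-57.0846 -60.4721 157.1347]
```

```bash
python3 -m jog '1 1 32 0 0 0 0;1 1 64 0 0 0 0;1 1 96 0 0 0 0;1 1 120 0 0 0 0;1 1 126 0 0 0 0;1 1 126 0 0 0 120;1 1 126 0 0 0 180;1 1 126 0 0 0 255;1 1 126 0 0 0 255;1 1 126 0 0 0 255;1 1 126 0 0 0 255;1 1 126 0 0 0 255' 30
```

```text
time: 2.2
ee_pos: [0.4796, 0.3742, 0.2295]
ee_rot: [[0.674, 0.739, 0.001], [0.739, -0.674, 0.001], [0.001, 0.0, -1.0]]
force: [-0.3, 0.0, -0.2]
finger_gap: 0.537
```

```bash
python3 -m jog '0 0 0 0 0 0 255;0 0 0 0 0 0 255;0 0 0 0 0 0 255;0 0 0 0 0 0 255;0 0 0 0 0 0 255;0 0 0 0 0 0 255'
```

```text
time: 2.7
ee_pos: [0.4791, 0.3745, 0.2289]
ee_rot: [[0.674, 0.738, -0.001], [0.738, -0.674, 0.001], [0.0, -0.001, -1.0]]
force: [-3.0, 3.4, 2.6]
finger_gap: 0.385
```

```bash
python3 -m jog '0 0 -20 0 0 0 255;0 0 -45 0 0 0 255;-18 24 -50 0 0 -3.6 255;-37 48 -50 0 0 -7.2 255;-55 73 -50 0 0 -10.8 255;-73 97 -50 0 0 -14.4 255;-92 121 -50 0 0 -18 255;-110 145 -50 0 0 -21.6 255;-128 169 -50 0 0 -25.2 255;-147 194 -50 0 0 -28.8 255;-165 218 -50 0 0 -32.4 255;-165 218 -50 0 0 -32.4 255'; python3 - <<'E'
from h import *
snap('wrist','wrist2');snap('side','side2');snap('scene','scene2')
E
```

```text
time: 3.7
ee_pos: [0.5295, 0.1, 0.2772]
ee_rot: [[0.176, 0.984, -0.002], [0.984, -0.176, -0.005], [-0.005, -0.001, -1.0]]
force: [1.2, 0.7, -4.6]
finger_gap: 0.384
```

View pics/wrist2.png

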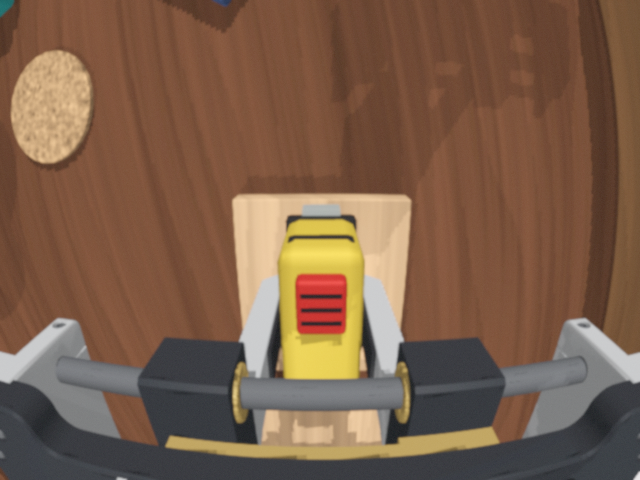

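View pics/side2.png

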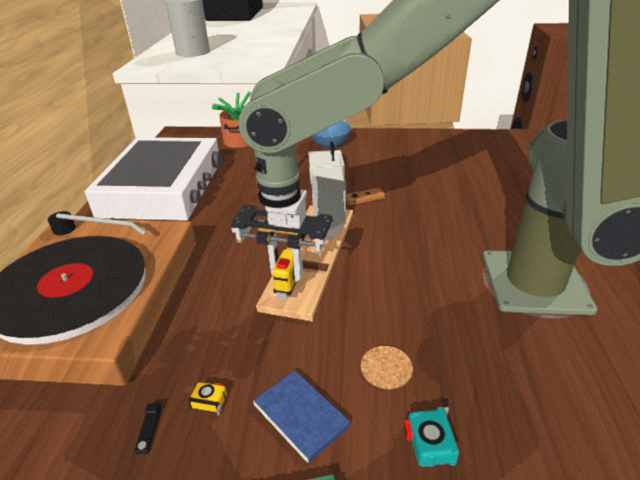

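The tape is held upright and lined up with the plank. In the wrist view the hook is at (321,211) and the plank's end at rows 195 to 200, columns 234 to 411.

```bash
python3 - <<'E'
import cv2
a=cv2.imread('pics/wrist2.png')[180:260,220:420]; cv2.imwrite('pics/c4.png',cv2.resize(a,None,fx=4,fy=4,interpolation=cv2.INTER_CUBIC))
a=cv2.imread('pics/side2.png')[230:330,240:360]; cv2.imwrite('pics/c5.png',cv2.resize(a,None,fx=6,fy=6,interpolation=cv2.INTER_CUBIC))
E
```

```text
(no output)
```

View pics/c4.png

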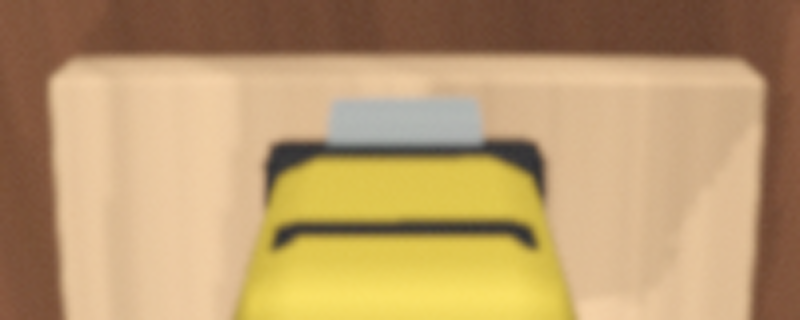

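View pics/c5.png

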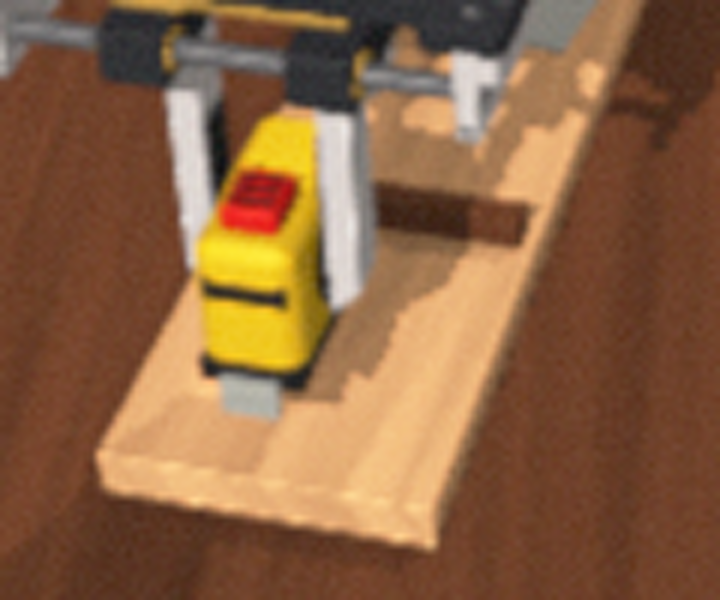

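```bash
python3 - <<'E'
from h import *
np.set_printoptions(precision=1,suppress=True)
s=robot.state();print(s['ee_pos']*1000,s['ee_rot'],s['force'])
R=s['ee_rot'];o=s['ee_pos']
u=o[2]-.213
for n,(a,b,z) in dict(EL=(232.5,200.7,.018),ER=(411.3,202,.018),hookL=(302.5,204.7,u-.009),hookR=(340,204.7,u-.009),frontL=(287,216,u),frontR=(355.5,216,u),b1=(296,276,u+.066),b2=(347,276,u+.066),b3=(297.5,334,u+.066),b4=(347,334,u+.066)).items():
    X=at('wrist2',a,b,z,True);print(n,X*1000,(R.T@(X-o))*1000)
E
```

```text
[528.5 104.6 277.3] [[ 0.2  1.  -0. ]
 [ 1.  -0.2 -0. ]
 [-0.  -0.  -1. ]] [-0.2  0.7 -4. ]
EL [476.7 145.4  18. ] [ 31.3 -57.5 259.4]
ER [594.1 123.5  18. ] [ 30.3  61.9 259.1]
hookL [525.7 141.8  55.3] [ 36.3  -8.8 222. ]
hookR [546.2 138.1  55.3] [ 36.3  12.  221.9]
frontL [517.1 139.1  64.3] [ 32.1 -16.7 213. ]
frontR [553.2 132.6  64.3] [ 32.1  19.9 212.9]
b1 [524.9 131.3 130.3] [ 25.8  -7.9 147. ]
b2 [543.5 128.  130.3] [ 25.8  11.  146.9]
b3 [520.3 106.4 130.3] [  0.5  -8.  147. ]
b4 [539.7 102.9 130.3] [  0.4  11.7 147. ]
```

```bash
python3 -m jog '6 0.5 0 0 0 0.2 255;6 0.5 15 0 0 0.2 255;6 0.5 30 0 0 0.2 255;6 0.5 40 0 0 0.2 255;6 0.5 43 0 0 0.2 255;6 0.5 43 0 0 0.2 255;6 0.5 43 0 0 0.2 255'; python3 - <<'E'
from h import *
snap('wrist','wrist3');snap('side','side3')
a=cv2.imread('pics/wrist3.png')[150:300,220:420]; a=cv2.resize(a,None,fx=4,fy=4,interpolation=cv2.INTER_CUBIC);cv2.imwrite('pics/c6.png',a)
a=cv2.imread('pics/side3.png')[230:330,240:360]; cv2.imwrite('pics/c7.png',cv2.resize(a,None,fx=6,fy=6,interpolation=cv2.INTER_CUBIC))
E
```

```text
time: 4.43
ee_pos: [0.5307, 0.1116, 0.2357]
ee_rot: [[0.176, 0.984, 0.0], [0.984, -0.176, 0.0], [0.0, 0.0, -1.0]]
force: [-0.1, 0.0, -4.7]
finger_gap: 0.382
```

View pics/c6.png

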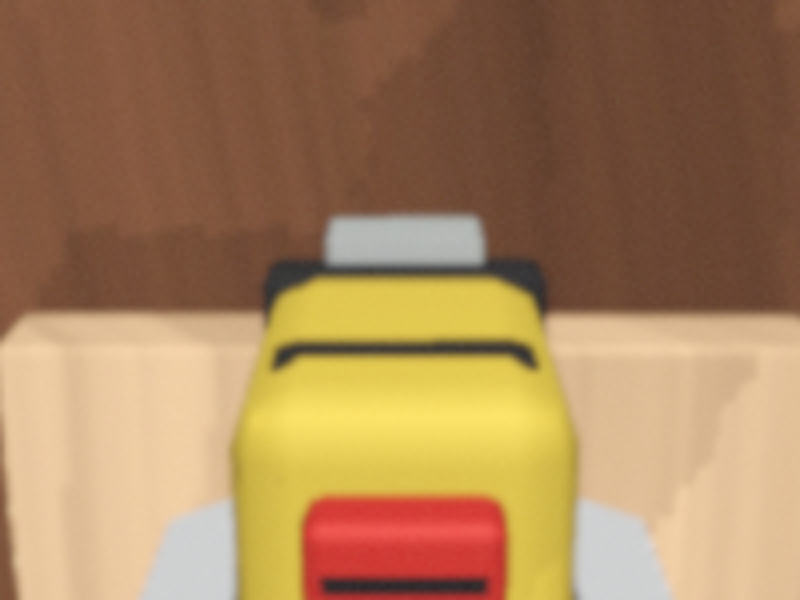

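View pics/c7.png

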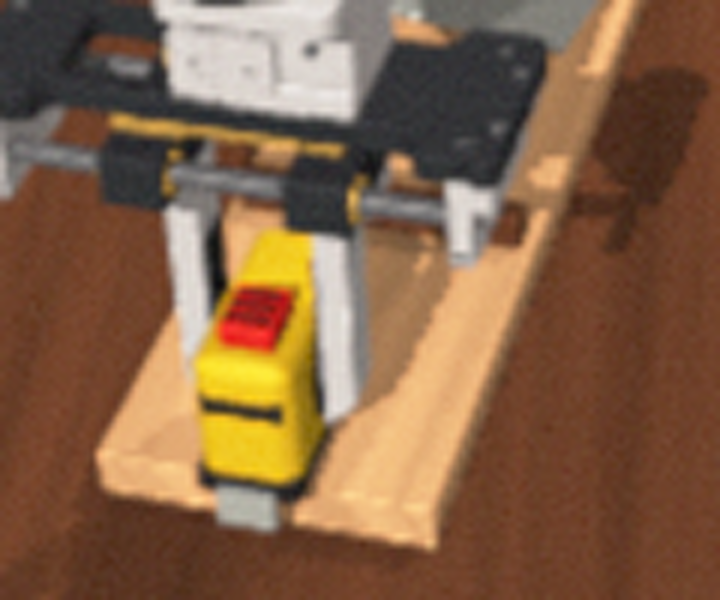

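```bash
python3 -m jog '0 0 2 0 0 0 255;0 0 4 0 0 0 255;0 0 4.5 0 0 0 255;0 0 4.5 0 0 0 255;0 0 4.5 0 0 0 255'
```

```text
time: 4.95
ee_pos: [0.5306, 0.1109, 0.2311]
ee_rot: [[0.177, 0.984, -0.0], [0.984, -0.177, 0.0], [0.0, -0.0, -1.0]]
force: [0.2, -0.1, -4.0]
finger_gap: 0.379
```

```bash
python3 -m jog '0 0 0.5 0 0 0 255;0 0 0.5 0 0 0 255;0 0 0.5 0 0 0 255'; python3 -m jog '0 0 0.5 0 0 0 255;0 0 0.5 0 0 0 255;0 0 0.5 0 0 0 255'
```

```text
time: 5.2
ee_pos: [0.5308, 0.111, 0.2309]
ee_rot: [[0.177, 0.984, 0.0], [0.984, -0.177, -0.0], [0.0, 0.0, -1.0]]
force: [-0.5, -0.3, -3.0]
finger_gap: 0.382
time: 5.45
ee_pos: [0.5308, 0.111, 0.2309]
ee_rot: [[0.177, 0.984, 0.0], [0.984, -0.177, -0.0], [-0.0, 0.0, -1.0]]
force: [-3.0, -1.3, 3.2]
finger_gap: 0.383
```

```bash
python3 -m jog '0 0 -0.4 0 0 0 255;-3 0 -0.4 0 0 0 255;-8 0 -0.4 0 0 0 255;-13 0 -0.4 0 0 0 255;-18 0 -0.4 0 0 0 255;-24 0 -0.4 0 0 0 255;-30 0 -0.4 0 0 0 255;-36 0 -0.4 0 0 0 255;-42 0 -0.4 0 0 0 255;-47 0 -0.4 0 0 0 255;-50 0 -0.4 0 0 0 255;-50 0 -0.4 0 0 0 255'; python3 - <<'E'
from h import *
snap('wrist','wrist4');snap('side','side4')
a=cv2.imread('pics/wrist4.png')[100:400,190:450]; a=cv2.resize(a,None,fx=2,fy=2,interpolation=cv2.INTER_CUBIC);cv2.imwrite('pics/c8.png',a)
a=cv2.imread('pics/side4.png')[220:330,240:360]; cv2.imwrite('pics/c9.png',cv2.resize(a,None,fx=5.4,fy=5.4,interpolation=cv2.INTER_CUBIC))
E
```

```text
time: 6.45
ee_pos: [0.5219, 0.0609, 0.2308]
ee_rot: [[0.178, 0.984, 0.0], [0.984, -0.178, -0.001], [-0.001, 0.001, -1.0]]
force: [1.8, 1.9, 2.4]
finger_gap: 0.382
```

View pics/c8.png

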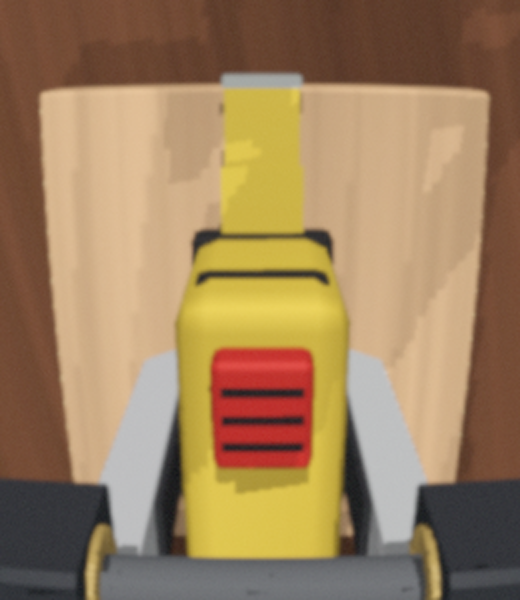

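View pics/c9.png

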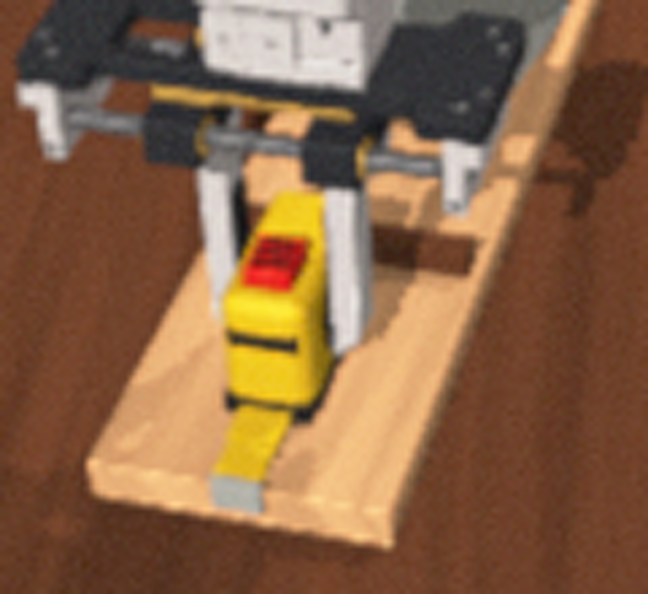

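The hook is over the plank's end (crop 8: about (262,80); crop 9: (238,492)) and the blade is drawn out and straight.

```bash
python3 - <<'E'
from h import *
a=at('wrist4',320,146,.018,True);b=at('wrist4',320,216,.018,True)
print(np.linalg.norm(a-b)*1000, robot.state()['force'])
E
python3 -m jog '-4 0 0 0 0 0 255;-9 0 0 0 0 0 255;-14 0 0 0 0 0 255;-17 0 0 0 0 0 255;-18 0 0 0 0 0 255;-18 0 0 0 0 0 255'
```

```text
37.21833395817823 [ 0.31709075 -0.40733604  3.86537225]
time: 7.05
ee_pos: [0.5188, 0.0442, 0.2308]
ee_rot: [[0.177, 0.984, 0.001], [0.984, -0.177, 0.0], [0.001, 0.001, -1.0]]
force: [0.9, 2.9, 3.1]
finger_gap: 0.382
```

```bash
python3 -m jog '-3 0 0 0 0 0 255;-6 0 0 0 0 0 255;-7 0 0 0 0 0 255;-7 0 0 0 0 0 255;-7 0 0 0 0 0 255';python3 -m jog '-1 0 0 0 0 0 255;-2 0 0 0 0 0 255;-2 0 0 0 0 0 255;-2 0 0 0 0 0 255';python3 - <<'E'
from h import *
snap('side','side5');snap('scene','scene5')
a=cv2.imread('pics/side5.png')[220:330,240:360]; cv2.imwrite('pics/c10.png',cv2.resize(a,None,fx=5.4,fy=5.4,interpolation=cv2.INTER_CUBIC))
a=cv2.imread('pics/scene5.png')[190:290,290:420]; cv2.imwrite('pics/c11.png',cv2.resize(a,None,fx=6,fy=6,interpolation=cv2.INTER_CUBIC))
E
```

```text
time: 7.47
ee_pos: [0.5176, 0.0374, 0.2308]
ee_rot: [[0.177, 0.984, 0.001], [0.984, -0.177, 0.0], [0.0, 0.001, -1.0]]
force: [3.0, 4.6, 3.7]
finger_gap: 0.381
time: 7.8
ee_pos: [0.5174, 0.0363, 0.2309]
ee_rot: [[0.177, 0.984, 0.001], [0.984, -0.177, 0.003], [0.003, 0.001, -1.0]]
force: [2.5, 8.7, 4.0]
finger_gap: 0.376
```

View pics/c10.png

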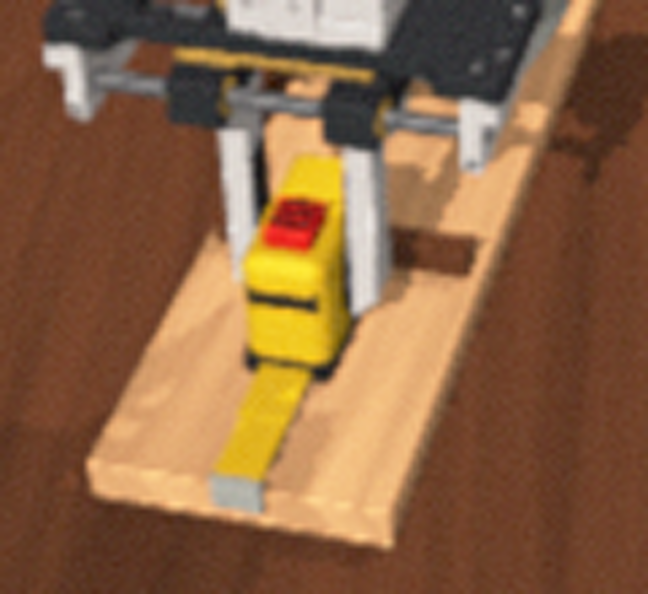

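View pics/c11.png

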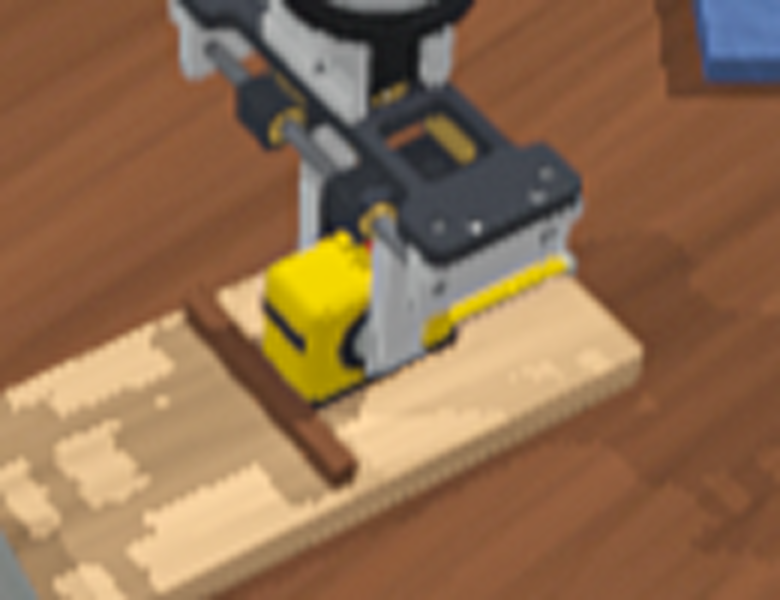

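```bash
python3 -m jog '-1 0 0 0 0 0 255;-1 0 0 0 0 0 255;-1 0 0 0 0 0 255';python3 -m jog '-1 0 0 0 0 0 255;-1 0 0 0 0 0 255;-1 0 0 0 0 0 255'
```

```text
time: 8.15
ee_pos: [0.5173, 0.0359, 0.231]
ee_rot: [[0.178, 0.984, 0.002], [0.984, -0.178, 0.004], [0.005, 0.001, -1.0]]
force: [2.7, 11.7, 4.7]
finger_gap: 0.383
time: 8.4
ee_pos: [0.5172, 0.0355, 0.2311]
ee_rot: [[0.178, 0.984, 0.002], [0.984, -0.178, 0.006], [0.006, 0.001, -1.0]]
force: [3.6, 14.2, 4.6]
finger_gap: 0.378
```

```bash
python3 -m jog '1 0 0 0 0 0 255;2 0 0 0 0 0 255;2.5 0 0 0 0 0 255;2.5 0 0 0 0 0 255';python3 -m jog '0 0 0 0 0 0 140;0 0 0 0 0 0 120;0 0 0 0 0 0 80;0 0 0 0 0 0 80;0 0 0 0 0 0 80;0 0 0 0 0 0 80;0 0 0 0 0 0 80;0 0 0 0 0 0 80' 20;python3 - <<'E'
from h import *
snap('side','side6');snap('wrist','wrist6');snap('scene','scene6')
a=cv2.imread('pics/side6.png')[220:330,240:360]; cv2.imwrite('pics/c12.png',cv2.resize(a,None,fx=5.4,fy=5.4,interpolation=cv2.INTER_CUBIC))
a=cv2.imread('pics/wrist6.png')[100:400,190:450]; a=cv2.resize(a,None,fx=2,fy=2,interpolation=cv2.INTER_CUBIC);cv2.imwrite('pics/c13.png',a)
E
```

```text
time: 8.73
ee_pos: [0.5174, 0.0366, 0.2309]
ee_rot: [[0.177, 0.984, 0.001], [0.984, -0.177, 0.002], [0.002, 0.001, -1.0]]
force: [2.9, 7.5, 4.5]
finger_gap: 0.377
time: 9.4
ee_pos: [0.5171, 0.0356, 0.2305]
ee_rot: [[0.177, 0.984, -0.0], [0.984, -0.177, -0.0], [-0.0, -0.0, -1.0]]
force: [-0.2, 0.1, 0.7]
finger_gap: 0.687
```

View pics/c12.png

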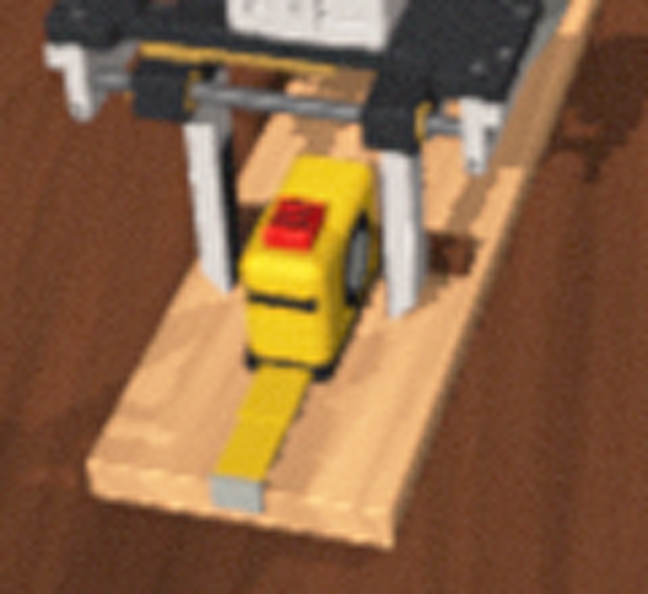

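View pics/c13.png

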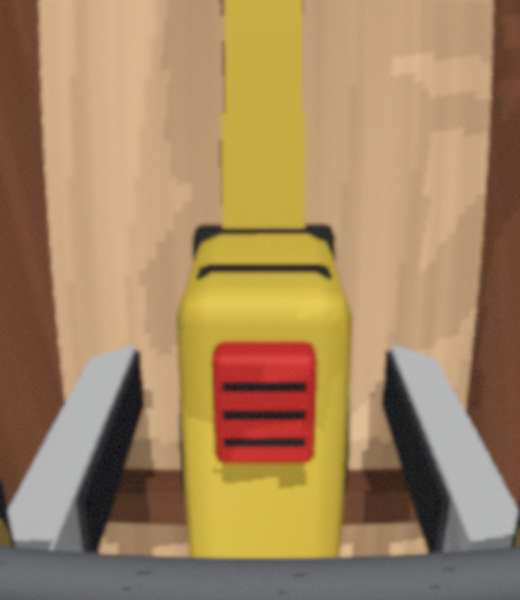

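The case stayed put on release. I'll rise clear, close the fingers and check.

```bash
python3 -m jog '0 0 -15 0 0 0 80;0 0 -45 0 0 0 80;0 0 -80 0 0 0 80;0 0 -110 0 0 0 255;0 0 -110 0 0 0 255;0 0 -110 0 0 0 255;0 0 -110 0 0 0 255;0 0 -110 0 0 0 255;0 0 -110 0 0 0 255;0 0 -110 0 0 0 255;0 0 -110 0 0 0 255;0 0 -110 0 0 0 255' 40;python3 - <<'E'
from h import *
snap('side','side7');snap('wrist','wrist7');snap('scene','scene7')
a=cv2.imread('pics/scene7.png')[190:290,290:420]; cv2.imwrite('pics/c14.png',cv2.resize(a,None,fx=6,fy=6,interpolation=cv2.INTER_CUBIC))
E
```

```text
time: 10.55
ee_pos: [0.517, 0.0357, 0.3398]
ee_rot: [[0.177, 0.984, -0.001], [0.984, -0.177, 0.0], [-0.0, -0.001, -1.0]]
force: [0.2, -0.9, -0.5]
finger_gap: 0.084
```

View pics/c14.png

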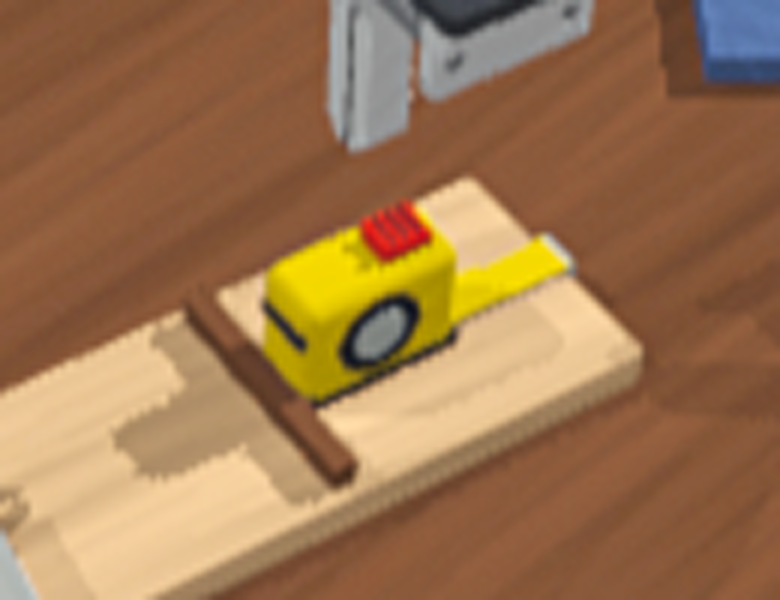

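View pics/wrist7.png

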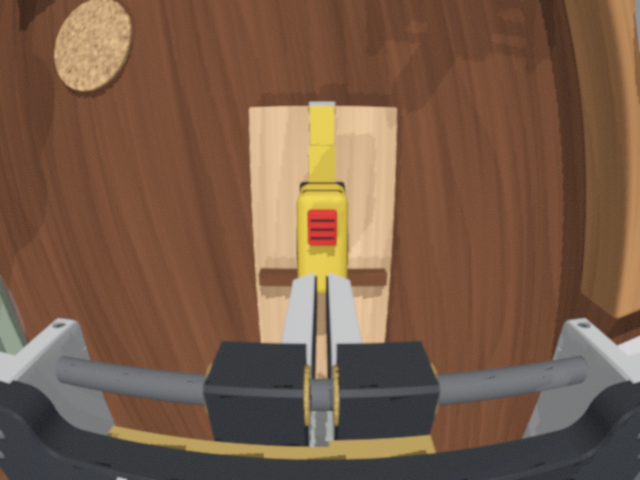

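The case back is up to the batten, with no gap visible (crop ~(300,395)). The hook is at the plank's end and the button is at wrist (322,228).

```bash
python3 - <<'E'
from h import *
np.set_printoptions(precision=1,suppress=True)
s=robot.state();R=s['ee_rot'];o=s['ee_pos']
for n,X in dict(w=at('wrist7',322.3,228,.084,True),sc=at('scene7',290+393/6,190+227/6,.084),tri=tri(('wrist7',322.3,228,True),('scene7',290+393/6,190+227/6)),wb=at('wrist6',190+264/2,100+402/2,.084,True)).items():
    print(n,X*1000,(R.T@(X-o))*1000)
print(s['finger_gap'],o)
E
```

```text
w [520.3  53.9  84. ] [ 18.5  -0.1 256.4]
sc [523.5  48.9  84. ] [ 14.1   4.  256.4]
tri [520.1  52.6  79. ] [ 17.1  -0.  261.4]
wb [520.5  55.9  84. ] [ 20.4  -0.2 256.4]
0.0037335308218098416 [0.5 0.  0.3]
```

```bash
python3 -m jog '16.5 0.5 0 0 0 0 255;16.5 0.5 20 0 0 0 255;16.5 0.5 40 0 0 0 255;16.5 0.5 50 0 0 0 255;16.5 0.5 52 0 0 0 255;16.5 0.5 52 0 0 0 255;16.5 0.5 52 0 0 0 255';python3 - <<'E'
from h import *
snap('side','side8');snap('scene','scene8')
a=cv2.imread('pics/scene8.png')[190:290,290:420]; b=cv2.imread('pics/side8.png')[220:320,240:370]; cv2.imwrite('pics/c15.png',cv2.resize(np.hstack([a,b]),None,fx=3,fy=5,interpolation=cv2.INTER_CUBIC))
E
```

```text
time: 11.28
ee_pos: [0.521, 0.0518, 0.2892]
ee_rot: [[0.177, 0.984, 0.001], [0.984, -0.177, -0.0], [0.0, 0.001, -1.0]]
force: [-0.4, -0.5, 0.3]
finger_gap: 0.008
```

View pics/c15.png

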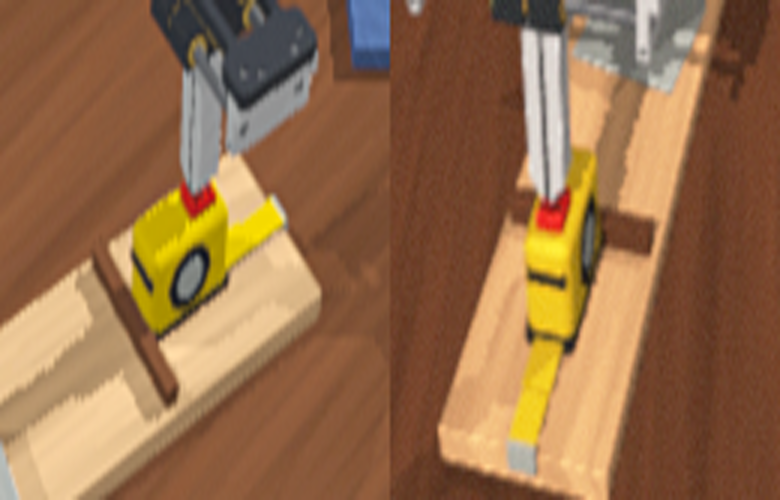

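The tips are over the button and centred in both views. Now I'll press.

```bash
python3 -m jog '0 0 2 0 0 0 255;0 0 4 0 0 0 255;0 0 5 0 0 0 255;0 0 6 0 0 0 255;0 0 6 0 0 0 255';python3 -m jog '0 0 1 0 0 0 255;0 0 2 0 0 0 255;0 0 2 0 0 0 255';python3 -m jog '0 0 1 0 0 0 255;0 0 2 0 0 0 255;0 0 2 0 0 0 255'
```

```text
time: 11.8
ee_pos: [0.5206, 0.0519, 0.2828]
ee_rot: [[0.177, 0.984, 0.0], [0.984, -0.177, -0.0], [-0.0, 0.0, -1.0]]
force: [-0.1, -1.3, 2.5]
finger_gap: 0.005
time: 12.05
ee_pos: [0.5206, 0.0519, 0.2806]
ee_rot: [[0.177, 0.984, 0.0], [0.984, -0.177, -0.0], [0.0, 0.0, -1.0]]
force: [-1.3, 1.2, 2.4]
finger_gap: 0.01
time: 12.3
ee_pos: [0.5206, 0.0519, 0.2784]
ee_rot: [[0.177, 0.984, 0.0], [0.984, -0.177, -0.0], [0.0, 0.0, -1.0]]
force: [-1.0, 0.5, 1.7]
finger_gap: 0.006
```

```bash
python3 -m jog '0 0 1 0 0 0 255;0 0 1 0 0 0 255;0 0 1 0 0 0 255';python3 -m jog '0 0 1 0 0 0 255;0 0 1 0 0 0 255;0 0 1 0 0 0 255';python3 -m jog '0 0 1 0 0 0 255;0 0 1 0 0 0 255;0 0 1 0 0 0 255'
```

```text
time: 12.55
ee_pos: [0.5206, 0.0519, 0.2775]
ee_rot: [[0.177, 0.984, 0.0], [0.984, -0.177, -0.0], [-0.0, 0.0, -1.0]]
force: [0.1, -0.0, 3.0]
finger_gap: 0.008
time: 12.8
ee_pos: [0.5208, 0.0519, 0.2774]
ee_rot: [[0.177, 0.984, 0.001], [0.984, -0.177, -0.0], [0.0, 0.001, -1.0]]
force: [-1.8, 0.3, 6.9]
finger_gap: 0.006
time: 13.05
ee_pos: [0.5209, 0.052, 0.2773]
ee_rot: [[0.177, 0.984, 0.001], [0.984, -0.177, 0.0], [0.0, 0.001, -1.0]]
force: [-2.9, 1.4, 12.1]
finger_gap: 0.006
```

The button bottomed: it travelled about 6 mm, then stopped against 12 N. Now I'll rise and check.

```bash
python3 -m jog '0 0 -2 0 0 0 255;0 0 -6 0 0 0 255;0 0 -20 0 0 0 255;0 0 -50 0 0 0 255;-15 0 -85 0 0 0 255;-50 0 -110 0 0 0 255;-80 0 -110 0 0 0 255;-80 0 -110 0 0 0 255;-80 0 -110 0 0 0 255';python3 - <<'E'
from h import *
snap('side','side9');snap('scene','scene9');snap('wrist','wrist9')
a=cv2.imread('pics/scene9.png')[190:290,290:420]; b=cv2.imread('pics/side9.png')[220:320,240:370]; cv2.imwrite('pics/c16.png',cv2.resize(np.vstack([a,b]),None,fx=5.5,fy=3,interpolation=cv2.INTER_CUBIC))
cv2.imwrite('pics/c17.png',cv2.resize(a,None,fx=6,fy=6,interpolation=cv2.INTER_CUBIC))
cv2.imwrite('pics/c18.png',cv2.resize(b,None,fx=6,fy=6,interpolation=cv2.INTER_CUBIC))
E
```

```text
time: 13.8
ee_pos: [0.5061, -0.0279, 0.3854]
ee_rot: [[0.18, 0.984, -0.0], [0.984, -0.18, 0.0], [0.0, -0.0, -1.0]]
force: [0.5, 0.5, -0.3]
finger_gap: -0.001
```

View pics/c17.png

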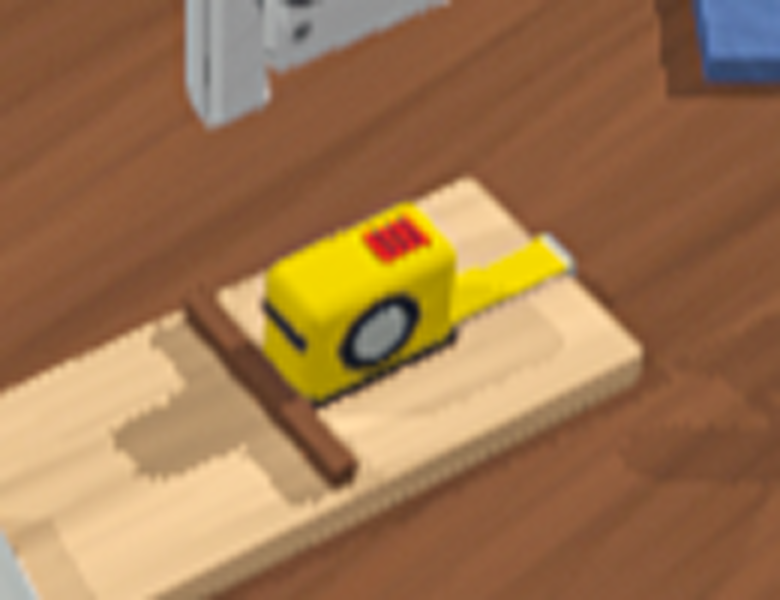

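View pics/c18.png

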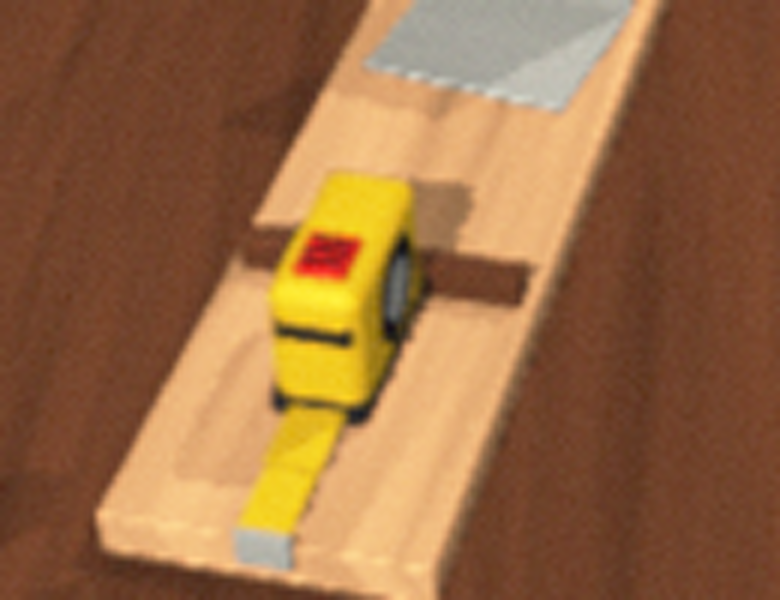

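View pics/wrist9.png

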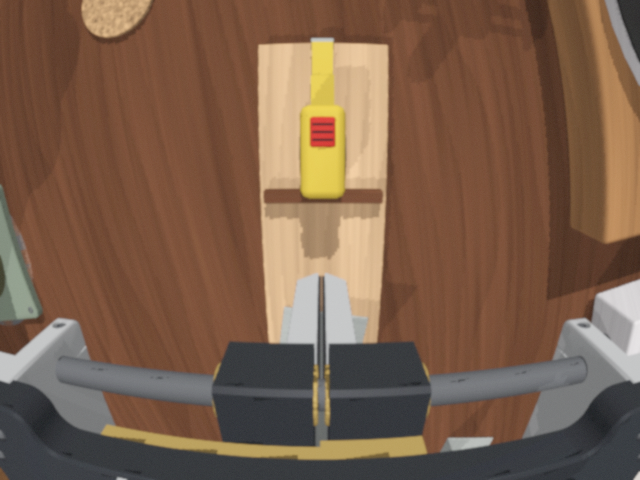

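View pics/scene9.png

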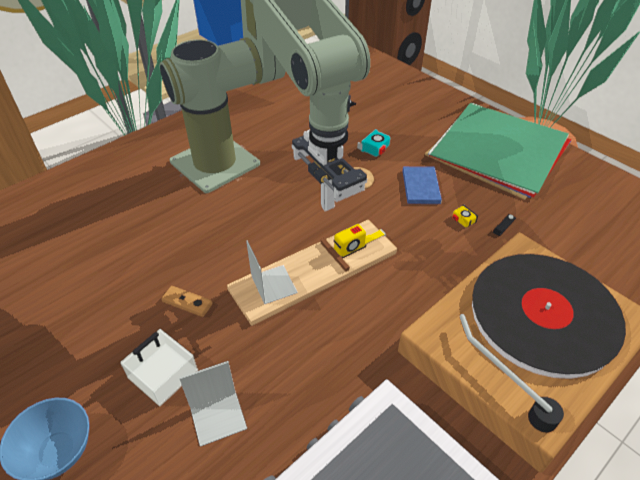

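The button is now flush-low, at (397,240) in crop 17. The case is against the batten at (312,400), the hook is at the plank's end, and the other objects look unmoved.

```bash
python3 - <<'E'
from h import *
print(workorder.finish_job())
E
```

```text
the job is handed in; nothing more can be done
None
```

The bay on the pine plank is measured and the job is handed in, at about 14 s on the robot clock of the 48 s allowed. The tape stands on the plank, hooked over the open end, drawn out and locked.

I gripped the larger yellow tape across its 36 mm. I set its hook over the plank's end, drew the case back along the plank to the batten, and let go. Then I pressed the red button with the closed fingertips.

**Last checks:**
- **Against the batten:** pushing back, the force rose to about 14 N while the case barely moved. The pictures show no gap there, and the case did not shift when let go or when the button was pressed.
- **Hook and blade:** in the last pictures the hook is over the end, and the blade is straight and in line with the plank to within about half a degree. I estimate about 66 mm is drawn out.
- **Lock:** the button stopped after about 6 mm against 12 N and stayed down. The force on the way down read only about 2 to 3 N, less than the 4 to 6 N stated.
- **Other things:** they look unmoved in the final scene view, and the gripper is clear of everything.

The camera views disagreed by a few millimetres on where the button was, so I aimed between them. The fingertips landed on it.

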